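# Pack the spoon case and hold it pressed shut

### The job

Pack the wooden travel case: lay the chrome spoon flat in its spoon-shaped compartment in the lower half and let go of it, then fit the wooden cover onto the lower half's two dowels so that the halves close fully, and press the cover down firmly, with the case staying flat on the table. Finish while still holding the case pressed shut (so that I can put a strap round it): do not let go at the end. Leave the other things on the table where they are.

Things in the scene. Friction and masses are not known exactly. Their poses are not given: they have to be found in the camera images.
- lower: Lower half of the wooden spoon case, loose on the table, 0.25 kg, open side up. Origin: centre of its underside; z up, +x to the wide end. 200 mm long (x -100 to 100), 62 mm wide for x > 26, 40 mm wide for x < 26. Floor plate 8 mm thick, walls up to 24 mm above the underside. No side walls between x = -34 and 26: a finger notch open to both sides.
- compartment (a point): Point in the lower half (same axes), 15 mm above its underside, where the spoon's point belongs. Compartment x = -76 to 76 from this point, floor 7 mm below it, wall tops 9 mm above it; 42 mm wide (y) for x = 32 to 76 (bowl), 20 mm wide for x = 26 to 32 (neck), 24 mm wide for x = -76 to -34 (handle end).
- thick_dowel (a point): Tip of the 12 mm thick dowel of the lower half, at x = 87, y = 0, 38 mm above its underside (dowels stand 14 mm above the wall tops; the last 5 mm taper by 2.5 mm in radius).
- thin_dowel (a point): Tip of the 8 mm thick dowel of the lower half, at x = -87, y = 0, same height and taper.
- lid_center (a point): Wooden cover, loose, flat on the table: plate 20 mm thick, 0.14 kg, outline as the lower half (62 mm wide for x > 26, 40 mm for x < 26; +x to the wide end). Point: mid-length, on the centre line, half-way up; grip across the 40 mm width here. Through holes on the centre line: 15 mm at x = 87, 11 mm at x = -87. Closed: this point 34 mm above the lower half's origin, axes alike.
- spoon_center (a point): Chrome spoon, loose, flat on the table, bowl opening up, 140 mm long, 0.045 kg. Point: mid-length, centre of the handle, 7 mm above the plane it rests on; +x to the bowl, z up. Round bowl 34 mm across, 12 mm high, centred at x = 53. Handle 10 mm wide, 6 mm thick, underside 4 mm above the resting plane; grip it across here. End (x = -70 to -52) 16 mm wide, 9 mm high.
- shaker: Bystander: empty glass salt shaker with a steel cap, 42 mm in diameter, 71 mm tall; origin centre of underside.
- bottle: Bystander: clear plastic bottle with a white twist cap, 62 mm in diameter, 170 mm tall; origin centre of underside.
- pencase: Bystander: red plastic pen case, 55 x 190 x 24 mm (x, y, z); origin centre of underside.
- mug: Bystander: white mug, 80 mm in diameter, 90 mm tall; origin centre of underside.
- book: Bystander: blue closed book lying flat, 130 x 200 x 30 mm; origin centre of underside.

How it is judged (in metres and radians):
On the way:
1. the spoon lies flat in the lower half's compartment, bowl in the wide part, let go (x of spoon_center in the frame of lower between -0.01 and 0.01 m and y of spoon_center in the frame of lower between -0.008 and 0.008 m and z of spoon_center in the frame of lower between 0.011 and 0.019 m and angle between the z axis of spoon_center and the z axis of lower, either way round below 0.08 rad and angle between the x axis of spoon_center and the x axis of lower, either way round below 0.15 rad and height (world z) of lower below 0.005 m and angle between lower's own z axis and vertical below 0.05 rad and contact force between the fingers and spoon below 0.1 N), for 0.2 s.
At the end, for the whole second after the job is handed in: Spoon flat in the compartment (within 10 mm along, 8 mm across); cover fully down on both dowels within 2 mm, centred within 4 mm; lower half flat on the table; the fingers press the cover onto it with over 4 N (cover's weight: under 2 N) through the last second (x of spoon_center in the frame of lower between -0.01 and 0.01 m and y of spoon_center in the frame of lower between -0.008 and 0.008 m and z of spoon_center in the frame of lower between 0.011 and 0.019 m and angle between the z axis of spoon_center and the z axis of lower, either way round below 0.08 rad and angle between the x axis of spoon_center and the x axis of lower, either way round below 0.15 rad and x of lid_center in the frame of lower between -0.004 and 0.004 m and y of lid_center in the frame of lower between -0.004 and 0.004 m and z of lid_center in the frame of lower between 0.031 and 0.0362 m and angle between the x axis of lid_center and the x axis of lower, either way round below 0.05 rad and angle between the z axis of lid_center and the z axis of lower, either way round below 0.03 rad and height (world z) of lower below 0.005 m and angle between lower's own z axis and vertical below 0.05 rad and contact force between lid and lower above 4 N and contact force between the fingers and lid above 2 N and linear speed of lid below 0.02 m/s); the arm keeps its last pose, push and grip.
It fails at once if the glass salt shaker is moved more than 30 mm (distance of shaker from where it was at the start of the episode above 0.03 m).
It fails at once if the plastic bottle is moved more than 30 mm (distance of bottle from where it was at the start of the episode above 0.03 m).
It fails at once if the pen case is moved more than 30 mm (distance of pencase from where it was at the start of the episode above 0.03 m).
It fails at once if the mug is moved more than 30 mm (distance of mug from where it was at the start of the episode above 0.03 m).
It fails at once if the book is moved more than 30 mm (distance of book from where it was at the start of the episode above 0.03 m).
It also fails if it takes over 72 s, if anything falls off the work surface, if the arm or the gripper's body presses on something with over 40 N, if the wrist force passes 120 N, or if a joint passes its speed limit or range.

### The arm

A 6-joint arm with a two-finger parallel gripper is mounted at the origin on the work surface. World frame = base frame: x ahead of the robot, y to its left, z up, the work surface at z = 0. Lengths are in mm, angles in degrees, forces in N, time in s.
With the tool pointing down it reaches from about 300 to 850 mm from the base axis. Payload 4.2 kg.
Tool frame: the origin (TCP) lies at the very end of the fingers, on their centre line; the grasp point (between the pads) lies 19 mm behind it; z points along the fingers, y is the line along which they close (so a half turn about z gives the same grasp; the last joint's range is limited). The gripper opens to 91 mm and grips with 3 to 60 N. Pads are 32 mm wide; open, the fingers measure 118 mm over their backs; the gripper's body (76 mm by 178 mm) begins 60 mm behind the grasp point.
Start: joints at [62.51, 18.312, 89.639, -0, 72.044, -1.146], TCP at [255.172, 515.297, 213.976] pointing down, gripper open.
Joint ranges: [-177.97, 177.97], [-48.28, 115.42], [12.27, 149.76], [-77.06, 257.06], [2.81, 150.46], [-146.56, 146.56]. Speed limits (degrees/s): [147.25, 147.25, 180, 180, 180, 180].

### API

Orientations are given as [roll, pitch, yaw] about the fixed x, y, z axes, in that order (R = Rz(yaw) Ry(pitch) Rx(roll)).
In Python, from workcell import env gives the robot as it stands.
- The arm moves only by the shell command python3 -m pendant 'ROWS' [FORCE]. ROWS is a JSON object of lists of equal length, an entry for each row: "translation": the shift along the tool's x, y, z in mm, a list of three; "roll": the turn about the tool's z in rad; "hand": the closure in counts, from 0 (fully open) to 255 (shut). In form: {"translation": [[dx, dy, dz], ...], "roll": [roll, ...], "hand": [hand, ...]}. A call has exactly 8 rows; each row shifts and turns the commanded pose from where the row before left it, along the tool's axes as they then stand; what a row does not reach is not made up. A row lasts 1/12 s, in which the tool goes at most 41.7 mm and 7.16 degrees, less where a joint would pass 70% of its speed; a pose out of reach is approached as far as the arm can. A call with a gripper value outside its range is refused whole. The fingers move at their own pace and stop on an object; FORCE is the grip in N (left out, the last holds). Time passes only in rows, so rows that do not move let the fingers close, or fill a call up. It gives the time, the measured TCP pose, the force, the opening and the grip force at its end, in the units of the state.
- env.state(): the state, without advancing time (a new reading comes with each control period).
- env.grab_frame(name): name is "side" or "top"; returns a dict with "frame" (480x640x3 uint8, red, green, blue), "z_map" (480x640 float32, mm along the optical axis (not along the pixel's ray), 0 where there is no reading), "fx", "fy", "cx", "cy" (pixels), "dist" ([k1, k2, p1, p2, k3] as OpenCV has them; the pictures are not rectified), "pose" (4x4, takes a point from camera to world coordinates). Camera axes: x right, y down, z forward; pixel columns grow to the right and rows downward; lengths in mm; the calibration is good to about 2 mm. A picture is of the moment at which its call begins.
- env.job_done(): hands the job in; it is judged then, once.
Trained networks look in a picture, given as the dict that the camera call returned (one of the last four; its "shot" number tells which), for a name from the list of things; names that differ only in an ending like _2 or _b are one class to them, and where a whole thing is asked for, a point or a joint stands for the part that bears it (a point fixed in the world has none). Each returns a list of dicts, best first, with "score" (0 to 1); they miss things now and then, are a little off and sometimes report something else, mostly with a low value. They report only what shows in the picture. A call takes as long as a camera call.
- env.recognise(picture, label): "rect" ([centre column, centre row, width, height] in pixels, round what is visible of it).
- env.regions_of(picture, label): "pixels" (480x640 bool, what is visible of it) and "rect" ([centre column, centre row, width, height] in pixels, round what is visible of it).
The state is a dict: "time_s": time; "qpos": joint angles; "qvel": joint speeds; "effort": joint torques, N m; "ee_pos": TCP position; "ee_rot": TCP orientation; "force": force on the tool from outside, world axes, zero at the start; "torque": the same for the moment, N m; "gripper_width": finger opening in mm; "gripper_force": force on a finger pad.
Only numpy, scipy, OpenCV 4.12 (cv2) and the standard library are available. Lean on these libraries where they do the work, as an engineer would, in place of code of your own. Each camera call takes 0.05 s, during which the arm holds its last target. There are 200 camera calls.

## Working session

There is one attempt and no reset: what is moved stays moved. The work goes in short steps, Python scripts to look and compute and a shell command to move; the robot and the scene stay as the last step left them, time stands still between calls to the robot, and variables do not carry over. Pictures are saved under pics/ and viewed, at most 10 in all, crops included, and the job is handed in when it is done.

```bash
mkdir -p pics; cat > h.py <<'E'
import numpy as np, cv2, json
from workcell import env
def pts(f,mask):
    v,u=np.nonzero(mask&(f["z_map"]>0)); z=f["z_map"][v,u]
    K=np.array([[f["fx"],0,f["cx"]],[0,f["fy"],f["cy"]],[0,0,1.]])
    n=cv2.undistortPoints(np.stack([u,v],1).astype(np.float64)[:,None],K,np.array(f["dist"],float))[:,0]
    P=np.c_[n*z[:,None],z]; T=np.array(f["pose"]); return P@T[:3,:3].T+T[:3,3]
def look(cam,name):
    f=env.grab_frame(cam); cv2.imwrite(f"pics/{name}.png",f["frame"][:,:,::-1]); return f
E
python3 - <<'E'
from h import *
s=env.state(); print(s)
for c in("top","side"):
    f=look(c,c+"0"); print(c,np.round(f["pose"],2).tolist(),f["fx"])
    for n in("lower","lid_center","spoon_center","shaker","bottle","pencase","mug","book"):
        for r in env.regions_of(f,n)[:2]:
            p=pts(f,r["pixels"]); 
            if len(p)<20: print(n,"few");continue
            m=np.median(p,0); rr=cv2.minAreaRect(p[:,:2].astype(np.float32))
            print(n,round(r["score"],2),np.round(r["rect"]),"med",m.round(),"zmax",np.percentile(p[:,2],[5,50,95]).round(),"rect",np.round(rr[0]),np.round(rr[1]),round(rr[2],1))
E
```

```text
{'time_s': 0.0, 'qpos': array([ 6.25102119e+01,  1.83524256e+01,  8.97058193e+01, -2.65164999e-04,
        7.20437756e+01, -1.14644406e+00]), 'qvel': array([-0.04562884, -0.05237652,  0.07037689, -0.04072799,  0.03819644,
       -0.03572943]), 'effort': array([-9.18880323e-04, -4.12445748e+01, -2.31980091e+01,  7.26771913e-02,
        4.55685973e-02, -1.54799482e-04]), 'ee_pos': array([254.93034743, 514.84047475, 213.11639283]), 'ee_rot': array([-1.79897995e+02, -1.78916025e-03,  1.53656736e+02]), 'force': array([-0.60686789, -0.06713973,  0.14629516]), 'torque': array([-0.02144684, -0.04305325, -0.00174194]), 'gripper_force': 0.0, 'gripper_width': 91.07052244931818}
top [[0.02, -0.98, 0.2, 224.02], [-1.0, -0.02, 0.0, -9.91], [0.0, -0.2, -0.98, 1699.55], [0.0, 0.0, 0.0, 1.0]] 545.6477092652087
lower 0.62 [310. 230.  20.  64.] med [608.  20.  13.] zmax [ 3. 13. 30.] rect [586.  19.] [201.  61.] 7.8
lid_center 0.66 [408. 233.  28.  64.] med [ 601. -294.   21.] zmax [12. 21. 28.] rect [ 584. -297.] [201.  60.] 11.6
spoon_center 0.74 [235. 236.  15.  44.] med [612. 266.   8.] zmax [-1.  
[... 911 characters left out ...]
15.] rect [563. 266.] [ 33. 138.] 83.2
spoon_center 0.39 [309. 244.  42.  23.] med [640.  29.  14.] zmax [ 5. 14. 29.] rect [475. 235.] [116. 641.] 38.0
shaker 0.65 [257. 253.  14.  26.] med [731. 155.  45.] zmax [ 9. 45. 75.] rect [737. 150.] [37. 39.] 60.1
shaker 0.49 [286. 314.  47.  28.] med [575. 269.  10.] zmax [ 2. 10. 15.] rect [563. 266.] [ 33. 138.] 83.2
bottle 0.64 [305. 173.  18.  51.] med [ 757. -159.   86.] zmax [  8.  86. 169.] rect [ 820. -273.] [ 67. 296.] 30.2
mug 0.84 [448. 156.  25.  30.] med [ 429. -513.   64.] zmax [ 7. 64. 92.] rect [ 536. -977.] [  97. 1063.] 14.6
book 0.67 [232. 397. 103. 100.] med [543. 546.  31.] zmax [11. 31. 35.] rect [557. 525.] [221. 152.] 84.7
```

```bash
python3 - <<'E'
import cv2
a=cv2.imread("pics/top0.png")[130:310,210:450]; cv2.imwrite("pics/top0c.png",cv2.resize(a,None,fx=3.3,fy=3.3,interpolation=cv2.INTER_CUBIC))
a=cv2.imread("pics/side0.png")[150:350,230:430]; cv2.imwrite("pics/side0c.png",cv2.resize(a,None,fx=3,fy=3,interpolation=cv2.INTER_CUBIC))
E
```

```text
(no output)
```

View pics/top0c.png

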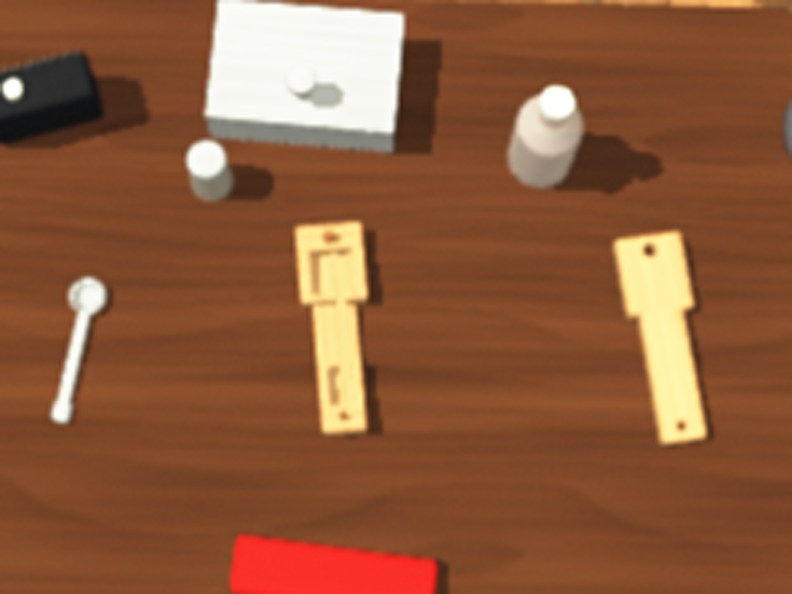

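View pics/side0c.png

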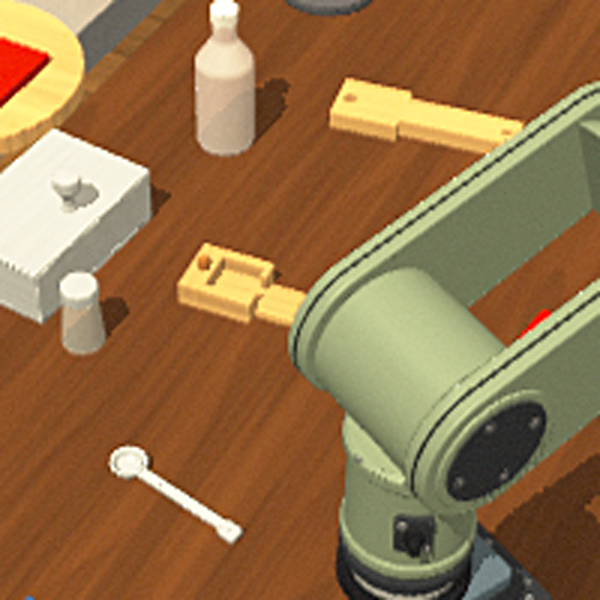

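```bash
cat > fit.py <<'E'
from h import *
from scipy.optimize import minimize
def R(x0,x1,w,z0,z1): return ([(x0,-w/2),(x1,-w/2),(x1,w/2),(x0,w/2)],z0,z1)
def C(x,r,z0,z1): return ([(x+r*np.cos(a),r*np.sin(a)) for a in np.linspace(0,6.28,24)],z0,z1)
M={"lower":[R(26,100,62,0,24),R(-100,-34,40,0,24),R(-34,26,40,0,8)],
   "lid_center":[R(26,100,62,-10,10),R(-100,26,40,-10,10)],
   "spoon_center":[C(53,17,1,5),R(-52,40,10,-3,3),R(-70,-52,16,-7,2)]}
S=6
def fit(f,name,x0,z,pad=12,show=None):
    K=np.array([[f["fx"],0,f["cx"]],[0,f["fy"],f["cy"]],[0,0,1.]]);T=np.linalg.inv(np.array(f["pose"]));D=np.array(f["dist"],float)
    rv=cv2.Rodrigues(T[:3,:3])[0]
    def proj(p):
        c,s=np.cos(p[2]),np.sin(p[2]);out=[]
        for poly,z0,z1 in M[name]:
            q=np.array(poly);w=np.c_[p[0]+c*q[:,0]-s*q[:,1],p[1]+s*q[:,0]+c*q[:,1]]
            W=np.r_[np.c_[w,np.full(len(w),z+z0)],np.c_[w,np.full(len(w),z+z1)]]
            out.append(cv2.projectPoints(W,rv,T[:3,3],K,D)[0][:,0])
        return out
    P=np.vstack(proj(x0));u0,v0=(P.min(0)-pad).astype(int);u1,v1=(P.max(0)+pad).astype(int)
    im=cv2.resize(f["frame"][v0:v1,u0:u1],None,fx=S,fy=S,interpolation=cv2.INTER_CUBIC)
    g=im[:,:,1]; _,m=cv2.threshold(g,0,255,cv2.THRESH_OTSU)
    cs=cv2.findContours(m,cv2.RETR_EXTERNAL,cv2.CHAIN_APPROX_NONE)[0]
    m[:]=0; cv2.drawContours(m,[max(cs,key=cv2.contourArea)],-1,255,-1)
    mb=cv2.GaussianBlur(m,(0,0),4).astype(float)
    def ren(p):
        r=np.zeros_like(m)
        for q in proj(p):
            q=(q-[u0,v0]+.5)*S-.5
            cv2.fillConvexPoly(r,np.round(cv2.convexHull(q.astype(np.float32))*16).astype(np.int32),255,shift=4)
        return r
    def cost(p): return np.abs(cv2.GaussianBlur(ren(p),(0,0),4)-mb).mean()
    x0=np.array(x0,float)
    r=minimize(cost,x0,method="Nelder-Mead",options=dict(initial_simplex=[x0,x0+[8,0,0],x0+[0,8,0],x0+[0,0,.1]]))
    a,b=ren(r.x)>0,m>0
    if show:
        o=im.copy();cv2.drawContours(o,cv2.findContours(ren(r.x),cv2.RETR_EXTERNAL,cv2.CHAIN_APPROX_NONE)[0],-1,(0,255,0),1);cv2.imwrite(f"pics/{show}.png",o[:,:,::-1])
    return r.x[0],r.x[1],np.degrees(r.x[2]),(a&b).sum()/(a|b).sum()
E
python3 - <<'E'
from fit import *
f=env.grab_frame("top");g=env.grab_frame("side")
for n,x,z in(("lower",[586,19,.08],0),("lid_center",[584,-297,.15],10),("spoon_center",[561,272,-.2],7)):
    print(n,np.round(fit(f,n,x,z,show="f_"+n),3), np.round(fit(g,n,x,z),3))
ims=[cv2.imread(f"pics/f_{n}.png") for n in M]
H=max(i.shape[0] for i in ims);cv2.imwrite("pics/fits.png",np.hstack([cv2.copyMakeBorder(i,0,H-i.shape[0],0,0,0) for i in ims])[:600,:800])
E
```

```text
lower [589.489  20.433   5.818   0.963] [434.244  32.703  -0.842   0.598]
lid_center [ 586.293 -296.714    9.521    0.986] [ 587.692 -299.431    9.295    0.86 ]
spoon_center [564.304 270.765 -10.408   0.909] [565.794 268.09  -11.301   0.845]
```

View pics/fits.png

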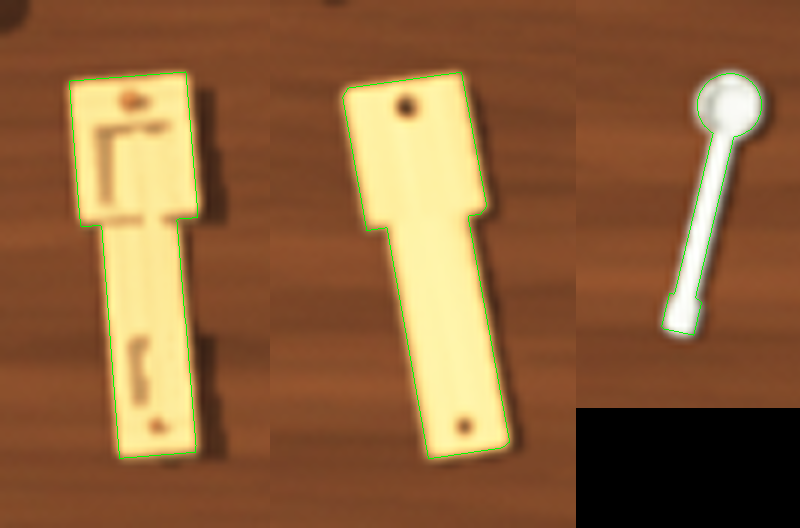

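```bash
cat > go.py <<'E'
import sys
from h import *
x,y,z,yaw=map(float,sys.argv[1:5]); s=env.state();p=s["ee_pos"];a=np.radians(s["ee_rot"][2])
d=np.array([x,y,z])-p
print("t",round(s["time_s"],2),"pos",p.round(1),"rot",s["ee_rot"].round(2),"F",s["force"].round(1),"w",round(s["gripper_width"],1),"gf",round(s["gripper_force"],1))
print("tool d",np.round([np.cos(a)*d[0]+np.sin(a)*d[1],np.sin(a)*d[0]-np.cos(a)*d[1],-d[2]],1),"roll",round(-np.radians((yaw-s["ee_rot"][2]+180)%360-180),4))
E
python3 -m pendant '{"translation":[[-40,-8.5,8],[-40,-8.5,8],[-40,-8.5,8],[-40,-8.5,8],[-40,-8.5,8],[-40,-8.5,8],[-40,-8.5,8],[-40,-8.5,8]],"roll":[0,0,0,0,0,0,0,0],"hand":[0,0,0,0,0,0,0,0]}' 30
python3 -m pendant '{"translation":[[-33,-7,8],[-33,-7,8],[0,0,0],[0,0,0],[0,0,0],[0,0,0],[0,0,0],[0,0,0]],"roll":[0,0,-0.07,-0.07,-0.07,-0.07,0,0],"hand":[0,0,0,0,0,0,0,0]}'
python3 go.py 564.3 270.5 60 169.4
```

```text
time_s: 1.67
ee_pos: [513.2, 310.9, 149.8]
ee_rot: [180.0, 0.0, 153.6]
force: [-0.5, 0.7, 0.3]
gripper_width: 91.2
gripper_force: 0.0
time_s: 2.33
ee_pos: [564.7, 270.5, 134.0]
ee_rot: [180.0, 0.0, 169.6]
force: [1.4, -0.2, -0.3]
gripper_width: 91.2
gripper_force: 0.0
t 2.33 pos [564.7 270.5 134. ] rot [179.99   0.   169.6 ] F [ 1.4 -0.2 -0.3] w 91.2 gf 0.0
tool d [ 0.4 -0.1 74. ] roll 0.0034
```

```bash
python3 -m pendant '{"translation":[[0,0,25],[0,0,25],[0,0,25],[0,0,25],[0,0,18],[0,0,8],[0,0,5],[0,0,0]],"roll":[0,0,0,0,0,0,0,0],"hand":[0,0,0,0,0,0,0,0]}' 25
python3 -m pendant '{"translation":[[0,0,0],[0,0,0],[0,0,0],[0,0,0],[0,0,0],[0,0,0],[0,0,0],[0,0,0]],"roll":[0,0,0,0,0,0,0,0],"hand":[255,255,255,255,255,255,255,255]}'
```

```text
time_s: 3.0
ee_pos: [564.6, 270.6, 2.5]
ee_rot: [-180.0, -0.0, 169.7]
force: [1.2, 0.4, 0.4]
gripper_width: 91.1
gripper_force: 0.0
time_s: 3.67
ee_pos: [564.7, 270.5, 3.0]
ee_rot: [180.0, 0.0, 169.7]
force: [-0.1, 0.3, 0.5]
gripper_width: 40.6
gripper_force: 0.0
```

```bash
python3 -m pendant '{"translation":[[0,0,0],[0,0,0],[0,0,0],[0,0,0],[0,0,0],[0,0,0],[0,0,0],[0,0,0]],"roll":[0,0,0,0,0,0,0,0],"hand":[255,255,255,255,255,255,255,255]}'
python3 -m pendant '{"translation":[[0,0,0],[0,0,0],[0,0,-10],[0,0,-20],[0,0,-25],[0,0,-20],[0,0,0],[0,0,0]],"roll":[0,0,0,0,0,0,0,0],"hand":[255,255,255,255,255,255,255,255]}'
python3 go.py 589 20 75 185.8
```

```text
time_s: 4.33
ee_pos: [564.7, 270.5, 2.9]
ee_rot: [180.0, -0.0, 169.7]
force: [-0.3, 0.7, 0.1]
gripper_width: 9.8
gripper_force: 25.0
time_s: 5.0
ee_pos: [565.4, 270.9, 79.6]
ee_rot: [179.9, 0.2, 169.7]
force: [0.5, -0.2, -1.4]
gripper_width: 9.8
gripper_force: 25.0
t 5.0 pos [565.4 270.9  79.6] rot [1.7989e+02 1.6000e-01 1.6970e+02] F [ 0.5 -0.2 -1.4] w 9.8 gf 25.0
tool d [ -68.1 -242.7    4.6] roll -0.281
```

```bash
python3 -m pendant '{"translation":[[-8.5,-30.3,0],[-8.5,-30.3,0],[-8.5,-30.3,0],[-8.5,-30.3,0],[-8.5,-30.3,0],[-8.5,-30.3,0],[-8.5,-30.3,0],[-8.5,-30.3,0]],"roll":[0,0,0,0,0,0,0,0],"hand":[255,255,255,255,255,255,255,255]}'
python3 -m pendant '{"translation":[[0,0,0],[0,0,0],[0,0,0],[0,0,0],[0,0,0],[0,0,0],[0,0,0],[0,0,0]],"roll":[-0.07,-0.07,-0.07,-0.071,0,0,0,0],"hand":[255,255,255,255,255,255,255,255]}'
python3 go.py 589.2 20.3 50 185.8
python3 - <<'E'
from h import *
a=look("top","t1")["frame"][170:290,250:370];b=look("side","s1")["frame"][190:310,240:360]
cv2.imwrite("pics/v1.png",cv2.resize(np.hstack([a,b]),None,fx=3.3,fy=3.3,interpolation=cv2.INTER_CUBIC)[:,:,::-1])
E
```

```text
time_s: 5.67
ee_pos: [587.0, 18.3, 76.4]
ee_rot: [-180.0, -0.2, 169.7]
force: [0.5, 0.3, -0.8]
gripper_width: 9.6
gripper_force: 25.0
time_s: 6.33
ee_pos: [588.0, 20.0, 77.5]
ee_rot: [180.0, -0.0, -174.2]
force: [0.5, 0.1, -0.0]
gripper_width: 9.6
gripper_force: 25.0
t 6.33 pos [588.   20.   77.5] rot [ 1.7999e+02 -5.0000e-02 -1.7425e+02] F [ 0.5  0.1 -0. ] w 9.6 gf 25.0
tool d [-1.3  0.2 27.5] roll -0.0008
```

View pics/v1.png

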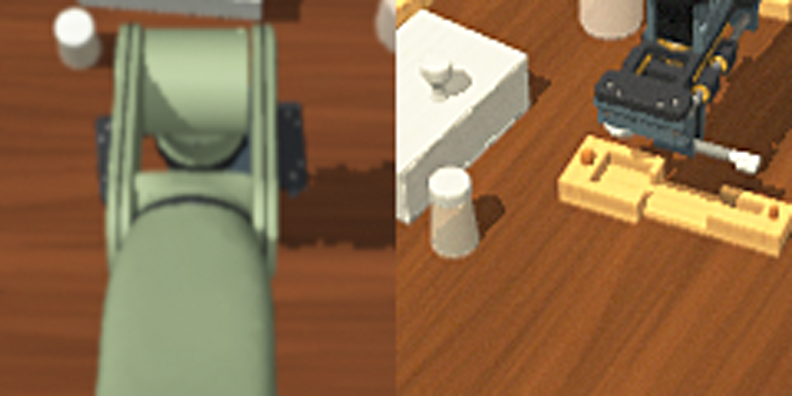

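```bash
python3 -m pendant '{"translation":[[-1.3,0,15],[0,0,15],[0,0,10],[0,0,8],[0,0,6],[0,0,5],[0,0,0],[0,0,0]],"roll":[0,0,0,0,0,0,0,0],"hand":[255,255,255,255,255,255,255,255]}'
python3 -m pendant '{"translation":[[0,0,2],[0,0,2],[0,0,2],[0,0,1],[0,0,0],[0,0,0],[0,0,0],[0,0,0]],"roll":[0,0,0,0,0,0,0,0],"hand":[255,255,255,255,255,255,255,255]}'
python3 go.py 589.2 20.3 11 185.8
```

```text
time_s: 7.1
ee_pos: [589.7, 20.0, 19.0]
ee_rot: [180.0, 0.0, -174.2]
force: [0.1, 0.3, -0.3]
gripper_width: 9.9
gripper_force: 25.0
time_s: 7.77
ee_pos: [589.6, 20.0, 12.1]
ee_rot: [180.0, 0.0, -174.2]
force: [0.3, -0.1, -0.1]
gripper_width: 9.7
gripper_force: 25.0
t 7.77 pos [589.6  20.   12.1] rot [ 1.800e+02  2.000e-02 -1.742e+02] F [ 0.3 -0.1 -0.1] w 9.7 gf 25.0
tool d [0.4 0.3 1.1] roll -0.0
```

```bash
python3 -m pendant '{"translation":[[0,0,0.7],[0,0,0],[0,0,0],[0,0,0],[0,0,0],[0,0,0],[0,0,0],[0,0,0]],"roll":[0,0,0,0,0,0,0,0],"hand":[255,255,0,0,0,0,0,0]}'
python3 -m pendant '{"translation":[[0,0,0],[0,0,0],[0,0,0],[0,0,-10],[0,0,-20],[0,0,-30],[0,0,-30],[0,0,-20]],"roll":[0,0,0,0,0,0,0,0],"hand":[0,0,0,0,0,0,0,0]}'
python3 go.py 586.5 -297 80 189.5
```

```text
time_s: 8.43
ee_pos: [589.6, 20.0, 11.3]
ee_rot: [180.0, 0.0, -174.2]
force: [0.0, 0.3, 0.7]
gripper_width: 47.0
gripper_force: 0.0
time_s: 9.1
ee_pos: [590.7, 20.0, 124.9]
ee_rot: [-180.0, 0.2, -174.2]
force: [0.3, -0.6, -0.2]
gripper_width: 91.2
gripper_force: 0.0
t 9.1 pos [590.7  20.  124.9] rot [-179.98    0.24 -174.2 ] F [ 0.3 -0.6 -0.2] w 91.2 gf 0.0
tool d [  36.2 -315.    44.9] roll -0.0646
```

```bash
python3 -m pendant '{"translation":[[4.5,-39.4,0],[4.5,-39.4,0],[4.5,-39.4,0],[4.5,-39.4,0],[4.5,-39.4,0],[4.5,-39.4,0],[4.5,-39.4,0],[4.5,-39.4,0]],"roll":[0,0,0,0,0,0,0,0],"hand":[0,0,0,0,0,0,0,0]}'
python3 -m pendant '{"translation":[[0,0,5],[0,0,10],[0,0,10],[0,0,10],[0,0,5],[0,0,0],[0,0,0],[0,0,0]],"roll":[-0.065,0,0,0,0,0,0,0],"hand":[0,0,0,0,0,0,0,0]}'
python3 go.py 586.5 -297 3 189.5
python3 - <<'E'
from fit import *
f=look("top","t2");g=look("side","s2")
print(np.round(fit(f,"lower",[589,20,.1],0),3))
b=f["frame"][185:275,270:350]; c=g["frame"][190:280,270:380]
cv2.imwrite("pics/v2.png",cv2.resize(np.hstack([b,c]),None,fx=4,fy=4,interpolation=cv2.INTER_CUBIC)[:,:,::-1])
E
```

```text
time_s: 9.77
ee_pos: [585.2, -299.2, 122.2]
ee_rot: [-180.0, 0.0, -174.2]
force: [1.6, -0.6, 0.2]
gripper_width: 91.8
gripper_force: 0.0
time_s: 10.43
ee_pos: [586.0, -296.7, 81.6]
ee_rot: [-180.0, 0.0, -170.4]
force: [-0.6, -0.0, 0.2]
gripper_width: 91.0
gripper_force: 0.0
t 10.43 pos [ 586.  -296.7   81.6] rot [-1.7998e+02  3.0000e-02 -1.7043e+02] F [-0.6 -0.   0.2] w 91.0 gf 0.0
tool d [-0.4 -0.4 78.6] roll 0.0012
[589.283  20.384   5.778   0.963]
```

View pics/v2.png

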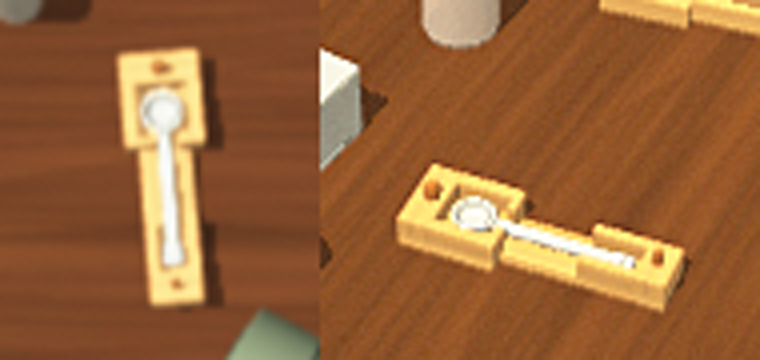

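```bash
python3 -m pendant '{"translation":[[0,0,15],[0,0,20],[0,0,20],[0,0,12],[0,0,7],[0,0,3],[0,0,0],[0,0,0]],"roll":[0,0,0,0,0,0,0,0],"hand":[0,0,0,0,0,0,0,80]}' 50
python3 -m pendant '{"translation":[[0,0,0],[0,0,0],[0,0,0],[0,0,0],[0,0,0],[0,0,0],[0,0,0],[0,0,0]],"roll":[0,0,0,0,0,0,0,0],"hand":[255,255,255,255,255,255,255,255]}'
python3 -m pendant '{"translation":[[0,0,0],[0,0,0],[0,0,0],[0,0,-10],[0,0,-20],[0,0,-25],[0,0,-25],[0,0,-10]],"roll":[0,0,0,0,0,0,0,0],"hand":[255,255,255,255,255,255,255,255]}'
python3 go.py 589.3 20.4 90 185.8
```

```text
time_s: 11.2
ee_pos: [586.2, -297.6, 5.1]
ee_rot: [-179.9, 0.1, -170.5]
force: [-0.1, 0.3, 0.6]
gripper_width: 86.8
gripper_force: 0.0
time_s: 11.87
ee_pos: [585.5, -297.0, 4.3]
ee_rot: [180.0, -0.0, -170.5]
force: [-0.2, 1.6, 0.1]
gripper_width: 39.5
gripper_force: 50.0
time_s: 12.53
ee_pos: [587.3, -298.3, 98.3]
ee_rot: [-179.8, 0.3, -170.5]
force: [0.4, 0.5, 0.1]
gripper_width: 39.9
gripper_force: 50.0
t 12.53 pos [ 587.3 -298.3   98.3] rot [-179.77    0.29 -170.48] F [0.4 0.5 0.1] w 39.9 gf 50.0
tool d [-54.7 314.    8.3] roll 0.065
```

```bash
python3 -m pendant '{"translation":[[-6.8,39.2,0],[-6.8,39.2,0],[-6.8,39.2,0],[-6.8,39.2,0],[-6.8,39.2,0],[-6.8,39.2,0],[-6.8,39.2,0],[-6.8,39.2,0]],"roll":[0,0,0,0,0,0,0,0],"hand":[255,255,255,255,255,255,255,255]}'
python3 -m pendant '{"translation":[[0,0,5],[0,0,5],[0,0,0],[0,0,0],[0,0,0],[0,0,0],[0,0,0],[0,0,0]],"roll":[0.065,0,0,0,0,0,0,0],"hand":[255,255,255,255,255,255,255,255]}'
python3 go.py 588.9 20.4 46 185.8
python3 - <<'E'
from fit import *
f=look("side","s3")
p=env.state()["ee_pos"];a=np.radians(env.state()["ee_rot"][2]-180)
for n,x,z in(("lower",[589.3,20.4,.101],0),("lid_center",[p[0],p[1],a],p[2]+6)): print(np.round(fit(f,n,x,z,show="g_"+n,pad=5),3))
c=f["frame"][165:285,255:385]
cv2.imwrite("pics/v3.png",cv2.resize(c,None,fx=4,fy=4,interpolation=cv2.INTER_CUBIC)[:,:,::-1])
E
```

```text
time_s: 13.2
ee_pos: [586.8, 22.8, 94.1]
ee_rot: [-180.0, -0.0, -170.5]
force: [1.1, 0.6, -1.1]
gripper_width: 39.7
gripper_force: 50.0
time_s: 13.87
ee_pos: [587.5, 20.3, 84.4]
ee_rot: [180.0, 0.0, -174.3]
force: [0.3, 0.1, -1.1]
gripper_width: 39.7
gripper_force: 50.0
t 13.87 pos [587.5  20.3  84.4] rot [ 1.8000e+02  2.0000e-02 -1.7426e+02] F [ 0.3  0.1 -1.1] w 39.7 gf 50.0
tool d [-1.4 -0.1 38.4] roll -0.001
[590.659  18.17    5.218   0.759]
[ 5.93620e+02  9.10400e+01 -3.79088e+02  5.53000e-01]
```

View pics/v3.png

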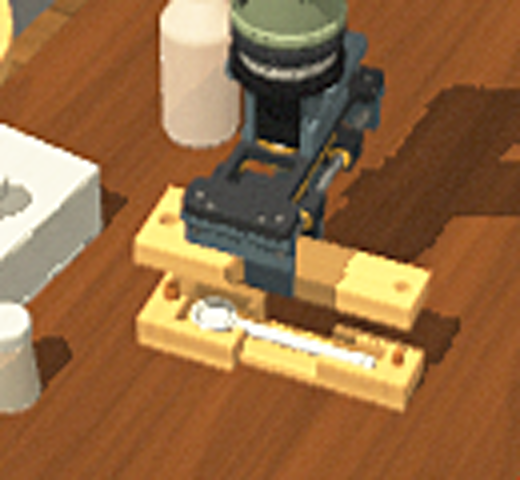

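```bash
python3 -m pendant '{"translation":[[-1.4,0,8],[0,0,10],[0,0,8],[0,0,6],[0,0,4],[0,0,2],[0,0,0],[0,0,0]],"roll":[0,0,0,0,0,0,0,0],"hand":[255,255,255,255,255,255,255,255]}' 55
python3 -m pendant '{"translation":[[0,0,1],[0,0,1],[0,0,1],[0,0,1],[0,0,1],[0,0,1],[0,0,0],[0,0,0]],"roll":[0,0,0,0,0,0,0,0],"hand":[255,255,255,255,255,255,255,255]}'
python3 go.py 588.9 20.4 28 185.8
```

```text
time_s: 14.58
ee_pos: [588.9, 21.3, 46.3]
ee_rot: [180.0, 0.0, -174.2]
force: [-0.7, -0.0, -1.1]
gripper_width: 39.5
gripper_force: 55.0
time_s: 15.25
ee_pos: [588.7, 21.2, 40.2]
ee_rot: [180.0, -0.0, -174.2]
force: [0.8, -1.0, -2.0]
gripper_width: 39.5
gripper_force: 55.0
t 15.25 pos [588.7  21.2  40.2] rot [ 180.    -0.  -174.2] F [ 0.8 -1.  -2. ] w 39.5 gf 55.0
tool d [-0.1 -0.8 12.2] roll -0.0
```

```bash
python3 -m pendant '{"translation":[[0,-0.5,1],[0,0,1],[0,0,1],[0,0,1],[0,0,1],[0,0,0],[0,0,0],[0,0,0]],"roll":[0,0,0,0,0,0,0,0],"hand":[255,255,255,255,255,255,255,255]}'
python3 -m pendant '{"translation":[[0,0,1],[0,0,1],[0,0,1],[0,0,1],[0,0,0],[0,0,0],[0,0,0],[0,0,0]],"roll":[0,0,0,0,0,0,0,0],"hand":[255,255,255,255,255,255,255,255]}'
```

```text
time_s: 15.92
ee_pos: [588.8, 20.7, 35.3]
ee_rot: [180.0, 0.0, -174.2]
force: [-0.2, 0.3, -0.2]
gripper_width: 39.9
gripper_force: 55.0
time_s: 16.58
ee_pos: [588.8, 20.7, 31.3]
ee_rot: [180.0, 0.0, -174.2]
force: [-0.8, -0.2, -1.5]
gripper_width: 39.7
gripper_force: 55.0
```

Going in freely; continue until contact, watching the force.

```bash
python3 -m pendant '{"translation":[[0,0,1],[0,0,0.5],[0,0,0.5],[0,0,0.5],[0,0,0.5],[0,0,0],[0,0,0],[0,0,0]],"roll":[0,0,0,0,0,0,0,0],"hand":[255,255,255,255,255,255,255,255]}'
python3 -m pendant '{"translation":[[0,0,0.5],[0,0,0.5],[0,0,0],[0,0,0],[0,0,0],[0,0,0],[0,0,0],[0,0,0]],"roll":[0,0,0,0,0,0,0,0],"hand":[255,255,255,255,255,255,255,255]}'
```

```text
time_s: 17.25
ee_pos: [588.8, 20.7, 28.3]
ee_rot: [180.0, 0.0, -174.2]
force: [0.1, -0.1, -1.2]
gripper_width: 39.7
gripper_force: 55.0
time_s: 17.92
ee_pos: [588.8, 20.7, 28.2]
ee_rot: [180.0, 0.0, -174.2]
force: [-0.8, -0.4, 5.5]
gripper_width: 39.4
gripper_force: 55.0
```

```bash
python3 -m pendant '{"translation":[[0,0,0.5],[0,0,0.5],[0,0,0.5],[0,0,0],[0,0,0],[0,0,0],[0,0,0],[0,0,0]],"roll":[0,0,0,0,0,0,0,0],"hand":[255,255,255,255,255,255,255,255]}' 60
python3 -m pendant '{"translation":[[0,0,0],[0,0,0],[0,0,0],[0,0,0],[0,0,0],[0,0,0],[0,0,0],[0,0,0]],"roll":[0,0,0,0,0,0,0,0],"hand":[255,255,255,255,255,255,255,255]}'
python3 - <<'E'
from h import *
f=look("side","s4")
c=f["frame"][165:285,255:385]
cv2.imwrite("pics/v4.png",cv2.resize(c,None,fx=4,fy=4,interpolation=cv2.INTER_CUBIC)[:,:,::-1])
E
```

```text
time_s: 18.58
ee_pos: [588.8, 20.7, 28.2]
ee_rot: [180.0, 0.1, -174.2]
force: [-4.7, -1.4, 13.7]
gripper_width: 39.8
gripper_force: 60.0
time_s: 19.25
ee_pos: [588.8, 20.7, 28.2]
ee_rot: [180.0, 0.1, -174.2]
force: [-5.2, -0.4, 14.5]
gripper_width: 39.4
gripper_force: 60.0
```

View pics/v4.png

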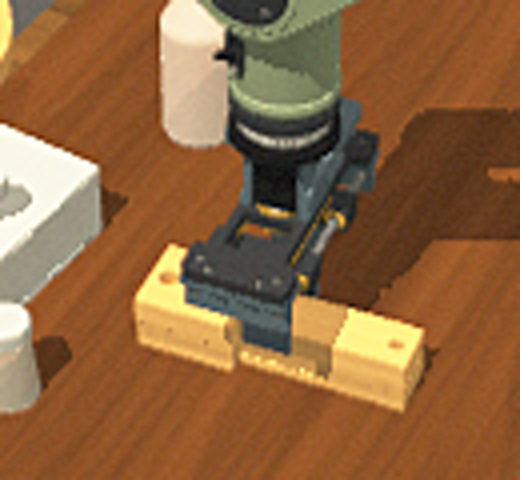

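The halves are flush and aligned, with a steady push of about 14 N.

```bash
python3 -c "
from workcell import env; print(env.job_done())"
```

```text
the job is handed in; nothing more can be done
None
```

I handed the job in with the spoon in its compartment and the cover closed flush on both dowels; the gripper was still holding the case shut, pressing down with about 14 N. The hand-in gave no verdict.

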